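Index the fastener-jar carousel and hold it

TASK

I need something from the jar that has a hex bolt glued on its lid. Lift the carousel's sprung crossbar handle to draw the index pin out of the base, turn the carousel until that jar stands at the front pointer, and let the pin drop fully home in its hole there. Do not touch the jars, leave the other things on the bench where they are, and finish still gripping the handle with the pin home, so that the carousel stays dead still while I unscrew the lid.

Things in the scene. Friction and masses are not known exactly. Their poses are not given: they have to be found in the camera images.
- base: Fixed round steel base, 236 mm across, 20 mm high, screwed to the bench. Origin on the carousel's vertical axis at bench height, z up; its -x axis points to the front pointer (towards the robot's side of the bench). Its top has five bushed index holes, 13 mm wide, on a circle of 106 mm radius, 72 degrees apart, the first exactly at the front (-x).
- front_seat (a point): Fixed point 60 mm in front of the carousel's axis, 34 mm above the bench: where the middle of the wanted jar's underside must come. Four jar cups on the 192 mm deck have their centres 60 mm from the axis, at 72, 144, 216 and 288 degrees round from the index arm; the arm takes the fifth place. With the pin in any hole, one of the five places is exactly at the front.
- front_mark (a point): Tip of the front pointer, a small steel lug with a bright line on top that stands out of the base's rim at bench level; 134 mm from the carousel's axis, 12 mm above the bench.
- carousel (a joint): Angle of the carousel on the base, rad. 0 = index arm at the front pointer, where every job starts, pin home; positive turns anticlockwise seen from above. Index holes at 0, +-1.257 and +-2.513; stops at +-3.4. Turns easily with the pin out; about 0.014 rad of play each way with the pin home.
- plunger (a joint): Lift of the sprung plunger (spindle, handle, index arm and pin in one), m. 0 = pin fully home in a hole, 0.010 = pin tip level with the base's top (it rides there between holes), 0.016 = upper stop. Spring and weight pull down with 6 N when home, 10 N at the stop. The 10 mm pin has a round nose and finds its hole from about 3 mm off.
- handle: Black crossbar handle on top of the central spindle: level bar 70 mm long, 14 mm wide, 20 mm tall, on the carousel's axis. Lifts with the plunger, turns with the carousel. Origin on the axis, 160 mm above the bench when home; x axis along the bar, -x pointing the way the index arm points. Underside of the bar 168 mm above the bench; the jars with their samples reach up to 141 mm.
- handle_grip (a point): Middle of the crossbar, 178 mm above the bench when home, 10 mm below the bar's top: the point to grip, fingers either side of the bar.
- jar_bolt: The wanted jar: glass jar with a tin lid, 62 mm diameter, 90 mm high, 0.4 kg, with a 44 mm hex bolt (hex head and plain shank) lying glued on the lid. Origin at the centre of its underside, 34 mm above the bench when standing loose in its cup (cup rim 14 mm high). Which cup it stands in varies.
- jar_nut: Same jar, but with a 30 mm hex nut lying flat on its lid. Origin at the centre of its underside.
- jar_washer: Same jar, but with a flat 34 mm round washer on its lid. Origin at the centre of its underside.
- jar_wingnut: Same jar, but with a wing nut (two upturned wings) on its lid. Origin at the centre of its underside.
- brake_pad_a: Bystander: dark brake pad, 55 x 90 x 13 mm, loose on the bench left of the carousel. Origin at the centre of its underside.
- tape_measure: Bystander: tape measure, 60 x 86 x 64 mm, loose on the bench left of the carousel. Origin at the centre of its underside.
- oil_filter: Bystander: oil filter, 72 mm diameter, 94 mm high, standing loose behind the carousel. Origin at the centre of its underside.

How it is judged:
By the outcome, as a careful person would: the job done as asked, in the order asked, and still so for the second after the job is handed in, while the arm keeps its last pose, push and grip.
It also fails if it takes over 51 s, if anything falls off the work surface, if the arm or the gripper's body presses on something with over 40 N, if the wrist force passes 120 N, or if a joint passes its speed limit or range.

ROBOT

A 7-joint arm with a two-finger parallel gripper is mounted at the origin on a cart in front of the work surface, level with it; the furniture and walls round the work are solid. World frame = base frame: x ahead of the robot, y to its left, z up, the work surface at z = 0. Lengths are in m, angles in rad, forces in N, time in s.
With the tool pointing down it reaches from about 0.425 to 0.875 m from the base axis. Payload 4.7 kg.
Tool frame: the origin (TCP) lies midway between the tips of the shut fingers; the grasp point (between the pads) lies 19 mm behind it; z points along the fingers, y is the line along which they close (so a half turn about z gives the same grasp; the last joint's range is limited). The gripper opens to 87 mm and grips with 3 to 60 N. Pads are 19 mm wide; open, the fingers measure 117 mm over their backs; the gripper's body (75 mm by 190 mm) begins 51 mm behind the grasp point.
Start: joints at [-1.175, 0.321, -0.07, 1.45, 0.023, 1.371, -0.057], TCP at [0.242, 0.603, 0.188] pointing down, gripper open.
Joint ranges: [-2.86, 2.86], [-0.3, 2.09], [-1.38, 1.24], [0.06, 2.45], [-1.56, 4.7], [0.09, 2.05], [-2.69, 2.69]. Speed limits (rad/s): [2.57, 2.57, 3.14, 3.14, 3.14, 3.14, 3.14].

INTERFACE

Orientations are given as a rotation vector (axis times angle).
In Python, from bench import ctrl gives the robot as it stands. The module is installed in compiled form; this text tells all that it offers.
- The arm moves only by the shell command python3 -m handwheel 'ROWS' [FORCE]. ROWS is JSON, a list of rows, each a list of 7 numbers: the finger opening in m, from 0 to 0.087, then the shift along the tool's x, y, z in m, then the turn, a rotation vector about the tool's x, y, z in degrees. A call has 1 to 12 rows; each row shifts and turns the commanded pose from where the row before left it, along the tool's axes as they then stand; what a row does not reach is not made up. A row lasts 1/8 s, in which the tool goes at most 62.5 mm and 10.7 degrees, less where a joint would pass 70% of its speed; a pose out of reach is approached as far as the arm can. A call is refused whole if a number of a shift passes 0.0625 or a number of a turn 10.7, either way. A call with a gripper value outside its range is refused whole. The fingers move at their own pace and stop on an object; FORCE is the grip in N (left out, the last holds). Time passes only in rows, so rows that do not move let the fingers close. It gives the time, the measured TCP pose, the force, the opening and the grip force at its end, in the units of the state.
- ctrl.get_state(): the state, without advancing time (a new reading comes with each control period).
- ctrl.get_image(name): name is "scene" or "top" or "wrist"; returns (picture, depth): 480x640x3 uint8, blue, green, red; 480x640 float32, m along the optical axis (not along the pixel's ray), 0 where there is no reading.
- ctrl.camera_info(name): a dict with "intrinsics" (3x3 intrinsics, pixels), "D" ([k1, k2, p1, p2, k3] as OpenCV has them; the pictures are not rectified), "R" (3x3) and "t" (3): a world point X has camera coordinates R X + t. Camera axes: x right, y down, z forward; pixel columns grow to the right and rows downward; lengths in m; the calibration is good to about 2 mm. A picture is of the moment at which its call begins: read the wrist's pose just before it. camera_info takes no time and is no camera call; for the wrist camera it gives the pose at the moment of the call.
- ctrl.close_job(): hands the job in; it is judged then, once.
The state is a dict: "time": time; "joint_positions": joint angles; "qd": joint speeds; "joint_torque": joint torques, N m; "position": TCP position; "tool_rot": TCP orientation; "ft_force": force on the tool from outside, world axes, zero at the start; "torque": the same for the moment, N m; "grip_width": opening from 0.0 (shut) to 1.0 (fully open); "grip_force": force on a finger pad.
Only numpy, scipy, OpenCV 4.12 (cv2) and the standard library are available. Lean on these libraries where they do the work, as an engineer would, in place of code of your own. Each camera call takes 0.05 s, during which the arm holds its last target. There are 200 camera calls.

## Working session

There is one attempt and no reset: what is moved stays moved. The work goes in short steps, Python scripts to look and compute and a shell command to move; the robot and the scene stay as the last step left them, time stands still between calls to the robot, and variables do not carry over. Pictures are saved under pics/ and viewed, at most 10 in all, crops included, and the job is handed in when it is done.

```bash
mkdir -p pics; python3 - <<'E'
from bench import ctrl
import cv2,numpy as np
s=ctrl.get_state();print(s)
for n in("scene","top"):
    im,d=ctrl.get_image(n);cv2.imwrite(f"pics/{n}0.png",im);np.save(f"pics/{n}0d.npy",d)
    c=ctrl.camera_info(n);print(n,c)
E
```

```text
{'time': 0.0, 'joint_positions': array([-1.1749092 ,  0.32180155, -0.07007976,  1.45165737,  0.02261978,
        1.37077732, -0.056886  ]), 'qd': array([ 2.05667226e-05, -3.62194478e-04, -4.40557014e-04,  2.26846182e-03,
        8.98107240e-04, -5.85017307e-04, -9.80382312e-04]), 'joint_torque': array([-3.97082840e-04, -4.91283417e+01, -4.04274585e-01, -3.12532425e+01,
       -6.41271682e-02,  4.35580546e-02,  1.81340756e-04]), 'position': array([0.24201178, 0.60261831, 0.1873843 ]), 'tool_rot': array([-5.95962197e-01, -3.08430578e+00,  2.89273184e-03]), 'ft_force': array([ 0.08596527, -0.65669548,  0.55130532]), 'torque': array([-0.01483515, -0.05709821,  0.02660077]), 'grip_force': 0.0, 'grip_width': 1.0002353891309064}
scene {'intrinsics': array([[444.13783584,   0.        , 325.40392192],
       [  0.        , 444.13783584, 235.50368278],
       [  0.        ,   0.        ,   1.        ]]), 'D': array([-0.03445158,  0.        ,  0.        ,  0.        ,  0.        ]), 'R': array([[-0.67555272, -0.73705233,  0.01955479],
       [-0.56914554,  0.50442873, -0.64932659],
       [ 0.46872367, -0.44978386, -0.76025824]]), 't': array([0.12970497, 0.543375  , 0.56972805])}
top {'intrinsics': array([[478.94340647,   0.        , 323.12313796],
       [  0.        , 478.94340647, 243.79662554],
       [  0.        ,   0.        ,   1.        ]]), 'D': array([-0.07496893,  0.        ,  0.        ,  0.        ,  0.        ]), 'R': array([[-0.00815378, -0.9998892 , -0.01245445],
       [-0.99727551,  0.00904436, -0.07321034],
       [ 0.07331487,  0.01182358, -0.99723875]]), 't': array([-0.31106236,  0.54912118,  0.9589935 ])}
```

View pics/top0.png

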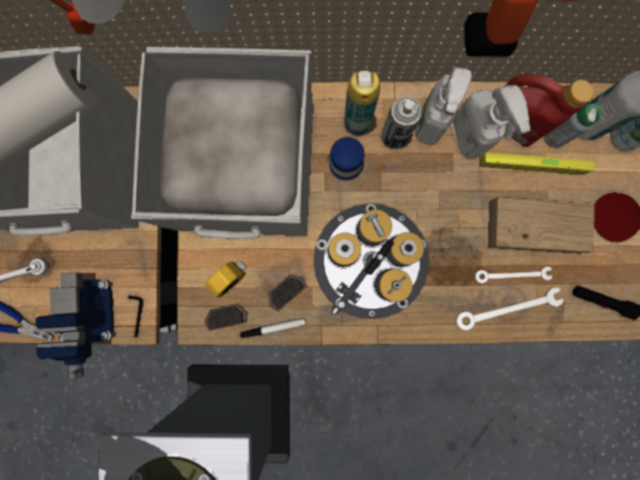

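View pics/scene0.png

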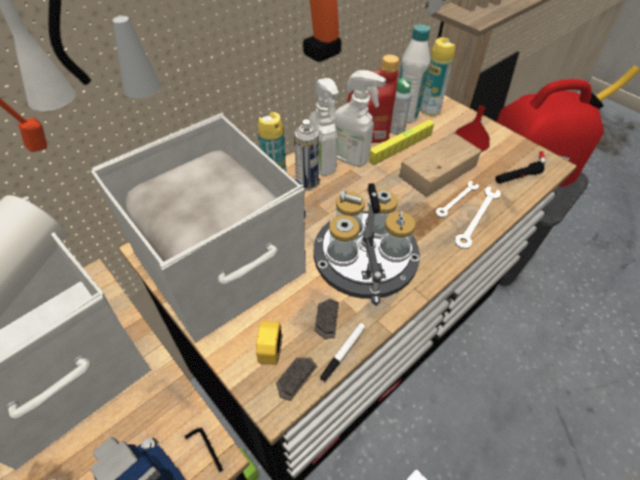

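The top view shows the carousel at about (372,260), the index arm pointing lower left to (340,305), the bolt jar at about (376,228), and the crossbar at about (378,257). I'll zoom in and measure from both views.

```bash
cat > h.py <<'E'
from bench import ctrl
import cv2,numpy as np
def ray(n,uv,c=None):
    c=c or ctrl.camera_info(n)
    p=cv2.undistortPoints(np.array([[uv]],float),c["intrinsics"],c["D"])[0,0]
    return -c["R"].T@c["t"], c["R"].T@np.array([p[0],p[1],1])
def atz(n,uv,z):
    o,r=ray(n,uv); return o+r*(z-o[2])/r[2]
def tri(*obs):
    A=np.zeros((3,3));b=np.zeros(3)
    for n,uv in obs:
        o,r=ray(n,uv);r=r/np.linalg.norm(r);P=np.eye(3)-np.outer(r,r);A+=P;b+=P@o
    return np.linalg.solve(A,b)
def px(n,X):
    c=ctrl.camera_info(n)
    return cv2.projectPoints(np.array([X],float),cv2.Rodrigues(c["R"])[0],c["t"],c["intrinsics"],c["D"])[0][0,0]
E
python3 - <<'E'
import cv2,numpy as np
a=cv2.imread("pics/top0.png")[195:325,305:440];b=cv2.imread("pics/scene0.png")[175:310,300:435]
a=cv2.resize(a,(400,400*130//135),interpolation=3)
b=cv2.resize(b,(400,400),interpolation=3)
cv2.imwrite("pics/z.png",np.hstack([cv2.copyMakeBorder(a,0,400-a.shape[0],0,0,0),b]))
E
```

```text
(no output)
```

View pics/z.png

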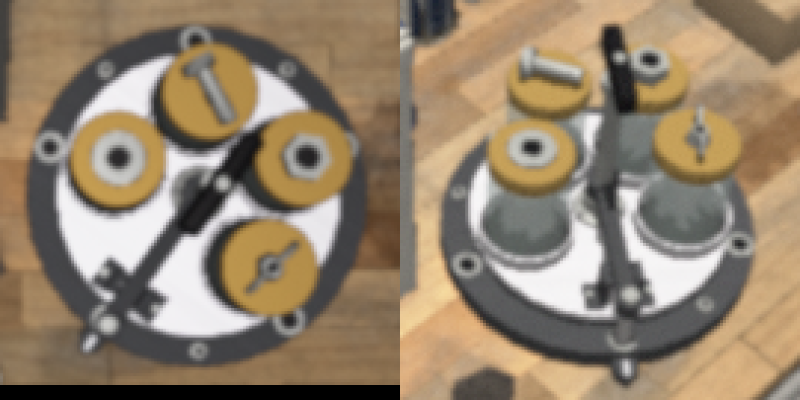

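The crops confirm the layout. Clockwise from the index arm (lower left) the jars are washer, bolt (top crop (208,92)), nut and wing nut. The bolt is therefore at −144°, and the carousel must turn +144° anticlockwise. A light dot marks the bar's middle at top crop (222,184) and scene crop (620,57).

```bash
python3 - <<'E'
from h import *
k=135/400
T=lambda u,v:("top",(305+u*k+-.3,195+v*k-.3)); S=lambda u,v:("scene",(300+(u-400)*k-.3,175+v*k-.3))
g=tri(T(222,184),S(620,57)); m=tri(T(88,345),S(626,380)); b=tri(T(208,92),S(550,75))
bd=tri(T(197,187),S(605,205))
print("grip",g,"mark",m,"boltlid",b)
e1,e2=atz(*T(255,137),.188),atz(*T(188,228),.188)
print("bar ends",e1,e2,(e1+e2)/2,np.degrees(np.arctan2(*(e1-e2)[[1,0]])))
# base rim ellipse extremes in top at z=.02
l,r,t,bb=[atz(*T(*p),.02) for p in((28,188),(368,188),(198,25),(198,364))]
c=(l+r+t+bb)/4;print("base c",c,l,r,t,bb)
print("front dir deg",np.degrees(np.arctan2(*(m-g)[[1,0]])))
print("R",cv2.Rodrigues(ctrl.get_state()["tool_rot"])[0].round(3))
c=ctrl.camera_info("wrist");print("wristcam pos",-c["R"].T@c["t"],c["R"][2],c["intrinsics"][0,0])
E
```

```text
grip [ 0.51069779 -0.41250029  0.19128408] mark [ 0.40819609 -0.3380308   0.00332304] boltlid [ 0.5693231  -0.41146079  0.13174215]
bar ends [ 0.537735   -0.43181191  0.188     ] [ 0.48641446 -0.39293077  0.188     ] [ 0.51207473 -0.41237134  0.188     ] -37.14806641545835
base c [ 0.51437532 -0.41397672  0.02      ] [ 0.51720105 -0.29732193  0.02      ] [ 0.51506484 -0.53072453  0.02      ] [ 0.62893632 -0.41567876  0.02      ] [ 0.39629906 -0.41218164  0.02      ]
front dir deg 144.00086348034108
R [[-0.928  0.373 -0.001]
 [ 0.373  0.928 -0.002]
 [-0.    -0.002 -1.   ]]
wristcam pos [0.17220434 0.63086343 0.38320088] [ 0.25398689 -0.10318546 -0.9616878 ] 384.8488243785446
```

```bash
cat > plan.py <<'E'
from h import *
def plan(wps,p=None,yaw=None):
    """wps: (x,y,z,yawdeg of tool x,nrows,style) ; prints rounded rows, tool pointing down"""
    s=ctrl.get_state();R=cv2.Rodrigues(s["tool_rot"])[0]
    p=s["position"] if p is None else np.array(p,float); yaw=np.degrees(np.arctan2(R[1,0],R[0,0])) if yaw is None else yaw
    for *w,ya,n in wps:
        p0,y0=p.copy(),yaw; rows=[]
        for i in range(1,n+1):
            d=p0+(np.array(w)-p0)*i/n-p; a=np.radians(yaw)
            x=np.array([np.cos(a),np.sin(a),0]);y=np.array([np.sin(a),-np.cos(a),0])
            sh=np.round([d@x,d@y,-d[2]],3); t=round(-(y0+(ya-y0)*i/n-yaw),1)
            p=p+sh[0]*x+sh[1]*y-np.array([0,0,sh[2]]); yaw-=t
            rows.append([*sh.tolist(),0,0,t])
        print(w,ya); print(" ",str(rows).replace(" ",""))
    print("end",p,yaw)
E
python3 - <<'E'
from plan import *
d=np.load("pics/top0d.npy");v,u=np.nonzero(d>0);c=ctrl.camera_info("top")
q=cv2.undistortPoints(np.stack([u,v],1).astype(float)[:,None],c["intrinsics"],c["D"])[:,0]
P=(np.c_[q,np.ones(len(q))]*d[v,u][:,None]-c["t"])@c["R"]
for y in np.arange(-.7,.8,.1):
    print(round(y,1),[round(float(P[(abs(P[:,1]-y)<.05)&(abs(P[:,0]-x)<.05),2].max(initial=-1)),2) for x in np.arange(.2,1,.1)])
r=lambda R,a:(R*np.cos(np.radians(a)),R*np.sin(np.radians(a)))
plan([(*r(.60,60),.32,142,3),(*r(.53,40),.33,100,5),(*r(.50,20),.33,60,4),(*r(.50,0),.33,25,4),(*r(.55,-20),.32,-5,4),(.512,-.413,.30,-36,4)])
E
```

```text
-0.7 [-0.79, 0.0, 0.01, 0.06, 0.06, 0.16, 0.25, 0.31]
-0.6 [-0.79, 0.0, 0.01, 0.01, 0.01, 0.26, 0.45, 0.38]
-0.5 [-0.79, 0.0, 0.13, 0.14, 0.13, 0.26, 0.42, 0.33]
-0.4 [-0.79, 0.0, 0.14, 0.19, 0.15, 0.1, 0.22, 0.3]
-0.3 [-0.79, 0.0, 0.07, 0.13, 0.25, 0.25, 0.25, 0.31]
-0.2 [0.0, 0.01, 0.02, 0.16, 0.25, 0.22, 0.42, 0.39]
-0.1 [0.0, 0.01, 0.06, 0.16, 0.25, 0.21, 0.42, 0.31]
-0.0 [0.0, 0.01, 0.01, 0.01, 0.25, 0.25, 0.44, 0.41]
0.1 [0.0, 0.13, 0.13, 0.03, 0.25, 0.29, 0.3, 0.34]
0.2 [0.0, 0.13, 0.13, 0.1, 0.25, 0.29, 0.29, 0.34]
0.3 [-0.79, 0.0, 0.02, 0.03, 0.19, 0.11, 0.01, 0.23]
0.4 [-0.79, 0.0, 0.02, 0.02, 0.0, -1.0, -1.0, -1.0]
0.5 [-0.79, -1.0, -1.0, -1.0, -1.0, -1.0, -1.0, -1.0]
0.6 [-0.79, -1.0, -1.0, -1.0, -1.0, -1.0, -1.0, -1.0]
0.7 [-0.79, -1.0, -1.0, -1.0, -1.0, -1.0, -1.0, -1.0]
[np.float64(0.30000000000000004), np.float64(0.5196152422706631), 0.32] 142
  [[-0.028,-0.018,-0.044,0,0,np.float64(5.4)],[-0.03,-0.016,-0.044,0,0,np.float64(5.3)],[-0.031,-0.013,-0.044,0,0,np.float64(5.4)]]
[np.float64(0.4060035548530584), np.float64(0.34067743313386584), 0.33] 100
  [[-0.039,-0.015,-0
[... 435 characters left out ...]
]
[np.float64(0.5), np.float64(0.0), 0.33] 25
  [[-0.033,0.028,-0.0,0,0,np.float64(8.8)],[-0.029,0.032,-0.0,0,0,np.float64(8.7)],[-0.023,0.037,-0.0,0,0,np.float64(8.8)],[-0.017,0.039,-0.0,0,0,np.float64(8.7)]]
[np.float64(0.5168309414322497), np.float64(-0.18811107882911782), 0.32] -5
  [[-0.016,0.045,0.002,0,0,np.float64(7.5)],[-0.01,0.046,0.003,0,0,np.float64(7.5)],[-0.005,0.047,0.002,0,0,np.float64(7.5)],[0.003,0.047,0.003,0,0,np.float64(7.5)]]
[0.512, -0.413, 0.3] -36
  [[0.004,0.056,0.005,0,0,np.float64(7.8)],[0.011,0.055,0.005,0,0,np.float64(7.7)],[0.018,0.054,0.005,0,0,np.float64(7.8)],[0.026,0.05,0.005,0,0,np.float64(7.7)]]
end [ 0.51210971 -0.41329114  0.29950382] -35.97547802669604
```

```bash
python3 -m handwheel '[[0.05,-0.028,-0.018,-0.044,0,0,5.4],[0.05,-0.03,-0.016,-0.044,0,0,5.3],[0.05,-0.031,-0.013,-0.044,0,0,5.4],[0.05,-0.039,-0.015,-0.002,0,0,8.4],[0.05,-0.04,-0.01,-0.002,0,0,8.4],[0.05,-0.042,-0.003,-0.002,0,0,8.4],[0.05,-0.041,0.003,-0.002,0,0,8.4],[0.05,-0.041,0.009,-0.002,0,0,8.4],[0.05,-0.045,0.008,0,0,0,10],[0.05,-0.042,0.016,0,0,0,10],[0.05,-0.039,0.023,0,0,0,10],[0.05,-0.035,0.03,0,0,0,10]]'
python3 -m handwheel '[[0.05,-0.033,0.028,0,0,0,8.8],[0.05,-0.029,0.032,0,0,0,8.7],[0.05,-0.023,0.037,0,0,0,8.8],[0.05,-0.017,0.039,0,0,0,8.7],[0.05,-0.016,0.045,0.002,0,0,7.5],[0.05,-0.01,0.046,0.003,0,0,7.5],[0.05,-0.005,0.047,0.002,0,0,7.5],[0.05,0.003,0.047,0.003,0,0,7.5],[0.05,0.004,0.056,0.005,0,0,7.8],[0.05,0.011,0.055,0.005,0,0,7.7],[0.05,0.018,0.054,0.005,0,0,7.8],[0.05,0.026,0.05,0.005,0,0,7.7]]'
python3 -m handwheel '[[0.05,0,0,0,0,0,0],[0.05,0,0,0,0,0,0],[0.05,0,0,0,0,0,0]]'
python3 - <<'E'
from plan import *
s=ctrl.get_state();print(s["joint_positions"].round(3),s["ft_force"].round(2))
plan([(.512,-.413,.30,-36,3)])
E
```

```text
time: 1.6
position: [0.4703, 0.1696, 0.3301]
tool_rot: [-2.724, -1.564, 0.001]
ft_force: [1.1, 0.2, -0.8]
grip_width: 0.578
grip_force: 0.0
time: 3.1
position: [0.5124, -0.414, 0.3]
tool_rot: [-2.986, 0.975, 0.0]
ft_force: [-0.4, -0.1, 0.9]
grip_width: 0.576
grip_force: 0.0
time: 3.48
position: [0.5135, -0.4108, 0.3008]
tool_rot: [-2.988, 0.965, -0.001]
ft_force: [-0.0, -0.2, 0.0]
grip_width: 0.574
grip_force: 0.0
[ 1.000e-03  4.110e-01  9.170e-01  1.267e+00 -3.250e-01  1.614e+00
 -1.334e+00] [-0.05 -0.18  0.01]
[0.512, -0.413, 0.3] -36
  [[0.0,0.001,0.0,0,0,np.float64(0.1)],[0.0,0.001,0.001,0,0,np.float64(0.0)],[0.0,0.001,-0.0,0,0,np.float64(0.1)]]
end [ 0.51171224 -0.41328136  0.29976372] -35.97810221070638
```

```bash
python3 - <<'E'
from h import *
import pickle
c=ctrl.camera_info("wrist");s=ctrl.get_state()
im,d=ctrl.get_image("wrist");cv2.imwrite("pics/w1.png",im);pickle.dump((c,s,d),open("pics/w1.pkl","wb"))
print(s["position"],px("wrist",[.512,-.413,.188]),px("wrist",[.406,-.336,.012]))
E
```

```text
[ 0.51346901 -0.41084954  0.30076372] [326.69088143 226.06068871] [325.33741457 289.55114028]
```

View pics/w1.png

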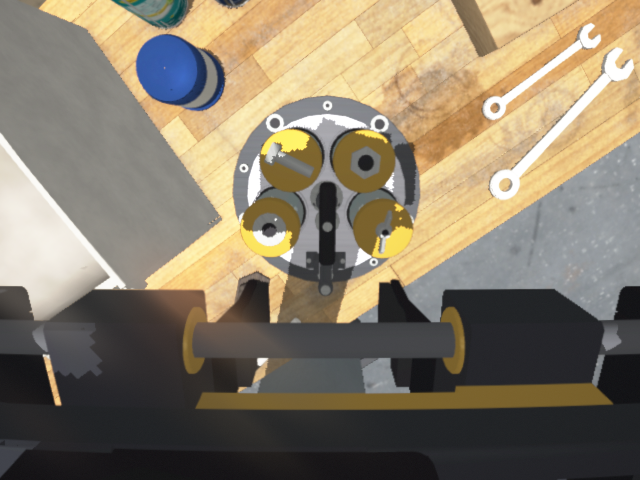

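The wrist view shows the black bar upright in the image at u≈327, v≈182–238, with its middle dot at (327,227), next to the predicted (326.7,226). I'll refine this with wrist depth.

```bash
python3 - <<'E'
from plan import *
import pickle
c,s,d=pickle.load(open("pics/w1.pkl","rb"))
v,u=np.nonzero((d>0)); k=(v<300)&(abs(u-327)<60)&(v>150);v,u=v[k],u[k]
q=cv2.undistortPoints(np.stack([u,v],1).astype(float)[:,None],c["intrinsics"],c["D"])[:,0]
P=(np.c_[q,np.ones(len(q))]*d[v,u][:,None]-c["t"])@c["R"]
b=(P[:,2]>.165)&(P[:,2]<.21)&(np.hypot(P[:,0]-.512,P[:,1]+.413)<.05);B=P[b];print(b.sum(),u[b].min(),u[b].max(),v[b].min(),v[b].max(),np.median(B[:,2]),np.percentile(B[:,2],[5,95]))
r=cv2.minAreaRect(B[:,:2].astype(np.float32));print(r)
for z in (.178,.188): pass
g=cv2.cvtColor(cv2.imread("pics/w1.png"),6)
for vv in (195,205,215,222): print(vv,g[vv,312:342])
# triangulate dot
o,rr=ray("wrist",(327,227),c);A=np.zeros((3,3));bb=np.zeros(3);k=135/400
for o,rr in [(o,rr),ray("top",(305+222*k-.3,195+184*k-.3)),ray("scene",(300+220*k-.3,175+57*k-.3))]:
    rr=rr/np.linalg.norm(rr);M=np.eye(3)-np.outer(rr,rr);A+=M;bb+=M@o
print(np.linalg.solve(A,bb))
E
```

```text
1479 315 339 182 265 0.1868655574349698 [0.17010376 0.18840091]
((0.5114587545394897, -0.4130755662918091), (0.021025128662586212, 0.06984040141105652), 56.131526947021484)
195 [115 114 115 113 100  69  53  39  27  25  28  27  28  29  27  28  28  26
  28  27  26  27  27  43  79 109 115 116 115 116]
205 [133 103  83  90  81  62  54  35  26  26  28  28  29  28  28  28  27  28
  27  28  27  25  27  36  63  85  76  88 126 150]
215 [161 161 160 151 120 114 105  54  28  26  28  29  27  27  26  28  27  26
  27  27  27  26  28  53  95 117 137 159 161 162]
222 [159 158 151 125 118 116 104  55  28  26  27  35  57  76  87  87  81  74
  50  31  27  25  29  63 111 116 117 129 155 159]
[ 0.51119527 -0.41292001  0.19036533]
```

```bash
python3 - <<'E'
from plan import *
plan([(.5113,-.413,.22,-36,3),(.5113,-.413,.159,-36,4)])
E
```

```text
[0.5113, -0.413, 0.22] -36
  [[-0.0,0.001,0.027,0,0,np.float64(0.1)],[-0.0,0.001,0.027,0,0,np.float64(0.1)],[-0.001,0.001,0.027,0,0,np.float64(0.0)]]
[0.5113, -0.413, 0.159] -36
  [[0.0,0.0,0.015,0,0,np.float64(0.0)],[0.0,0.0,0.015,0,0,np.float64(0.0)],[0.0,0.0,0.016,0,0,np.float64(0.0)],[0.0,0.0,0.015,0,0,np.float64(0.0)]]
end [ 0.51094763 -0.41269008  0.1589437 ] -35.973870611644244
```

```bash
python3 -m handwheel '[[0.05,0,0.001,0.027,0,0,0.1],[0.05,0,0.001,0.027,0,0,0.1],[0.05,0,0.001,0.027,0,0,0],[0.05,0,0,0,0,0,0],[0.05,0,0,0,0,0,0]]'
python3 -m handwheel '[[0.05,0,0,0.015,0,0,0],[0.05,0,0,0.015,0,0,0],[0.05,0,0,0.016,0,0,0],[0.05,0,0,0.015,0,0,0],[0.05,0,0,0,0,0,0],[0.05,0,0,0,0,0,0],[0.05,0,0,0,0,0,0]]'
python3 -c "
from plan import *
plan([(.5113,-.413,.159,-36,1)])"
```

```text
time: 4.15
position: [0.5115, -0.4148, 0.221]
tool_rot: [-2.987, 0.973, -0.003]
ft_force: [0.4, 0.2, 0.2]
grip_width: 0.572
grip_force: 0.0
time: 5.03
position: [0.5109, -0.4156, 0.1592]
tool_rot: [2.986, -0.975, 0.002]
ft_force: [-0.1, -0.5, 0.9]
grip_width: 0.574
grip_force: 0.0
[0.5113, -0.413, 0.159] -36
  [[-0.001,-0.002,0.0,0,0,np.float64(-0.2)]]
end [ 0.51124755 -0.41340622  0.15920956] -35.98117302996087
```

```bash
python3 -m handwheel '[[0.03,-0.001,-0.002,0,0,0,-0.2],[0.03,0,0,0,0,0,0],[0.03,0,0,0,0,0,0],[0.0,0,0,0,0,0,0],[0.0,0,0,0,0,0,0],[0.0,0,0,0,0,0,0],[0.0,0,0,0,0,0,0],[0.0,0,0,0,0,0,0],[0.0,0,0,0,0,0,0]]' 40
```

```text
time: 6.15
position: [0.511, -0.413, 0.1585]
tool_rot: [-2.988, 0.97, -0.0]
ft_force: [-0.2, -0.3, -0.2]
grip_width: 0.003
grip_force: 0.0
```

```bash
python3 - <<'E'
from h import *
s=ctrl.get_state();print(s["torque"],s["joint_positions"].round(3),s["position"],s["tool_rot"])
im,d=ctrl.get_image("wrist");im2,_=ctrl.get_image("scene")
a=im[60:300,180:480];b=im2[160:310,290:440]
cv2.imwrite("pics/g.png",np.hstack([cv2.resize(a,(400,320)),cv2.resize(b,(320,320),interpolation=3)]))
E
```

```text
[ 0.00864208  0.18376506 -0.05686454] [-0.012  0.46   0.887  1.5   -0.36   1.353 -1.297] [ 0.51095488 -0.41296025  0.15846649] [-2.98796572e+00  9.70104773e-01 -1.08105308e-04]
```

View pics/g.png

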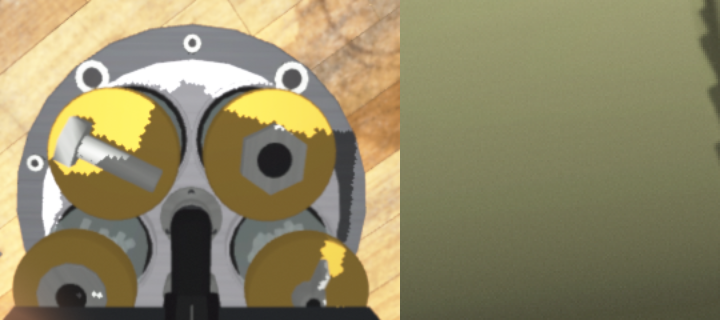

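Grip width reads 0.003 with no force, so the fingers shut on nothing. The crop shows the bar (190,210–320) running under the gripper edge. I need the full wrist view.

```bash
python3 - <<'E'
from h import *
s=ctrl.get_state();p=s["position"];R=cv2.Rodrigues(s["tool_rot"])[0]
print("tip px",px("wrist",p),"grip px",px("wrist",p-.019*R[:,2]))
im,d=ctrl.get_image("wrist")
c=ctrl.camera_info("wrist")
for z in(.188,.178):print([px("wrist",[.5113+t*np.cos(np.radians(-36)),-.413+t*np.sin(np.radians(-36)),z]).round() for t in(-.035,0,.035)])
print("campos in tool",R.T@(-c["R"].T@c["t"]-p))
cv2.imwrite("pics/w2.png",im)
print([(v,round(float(d[v,327]),3)) for v in range(200,480,12)])
E
```

```text
tip px [323.15877145 274.92124219] grip px [323.11363401 288.61600932]
[array([323., 362.]), array([323., 297.]), array([323., 224.])]
[array([323., 351.]), array([323., 288.]), array([323., 219.])]
campos in tool [ 0.07452035  0.00025003 -0.19574094]
[(200, 0.324), (212, 0.31), (224, 0.174), (236, 0.172), (248, 0.174), (260, 0.175), (272, 0.178), (284, 0.172), (296, 0.159), (308, 0.147), (320, 0.139), (332, 0.085), (344, 0.083), (356, 0.086), (368, 0.131), (380, 0.131), (392, 0.416), (404, 0.074), (416, 0.068), (428, 0.067), (440, 0.064), (452, 0.063), (464, 0.058), (476, 0.056)]
```

View pics/w2.png

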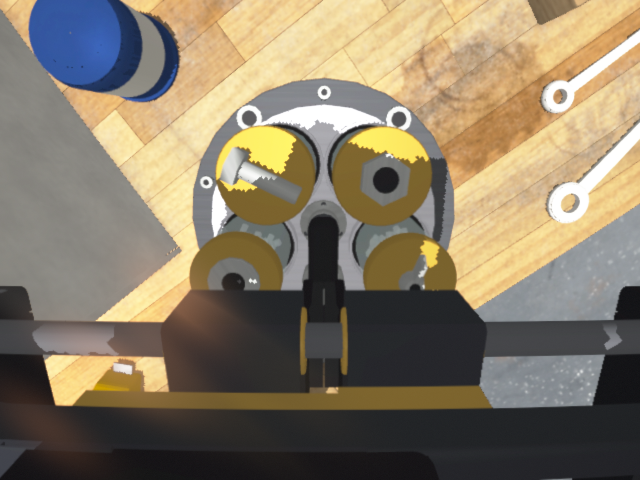

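```bash
python3 - <<'E'
from h import *
s=ctrl.get_state();p=s["position"];R=cv2.Rodrigues(s["tool_rot"])[0];c=ctrl.camera_info("wrist")
im,d=ctrl.get_image("wrist");np.save("pics/w2d.npy",d)
for u in(312,323,334):
  for v in range(216,330,6):
    o,r=ray("wrist",(u,v),c);P=o+r*d[v,u];q=R.T@(P-p)
    print(u,v,"tool mm",(q*1000).round(0),"z",round(P[2],3),im[v,u].mean().round())
# raw pixel gray near finger gap
g=cv2.cvtColor(im,6)
for v in(240,260,275,285,300,340):print(v,g[v,296:352:2])
E
```

```text
312 216 tool mm [  9.  -9. 108.] z 0.05 107.0
312 222 tool mm [ 34.  -5. -21.] z 0.18 26.0
312 228 tool mm [ 33.  -5. -28.] z 0.186 26.0
312 234 tool mm [ 30.  -5. -28.] z 0.187 25.0
312 240 tool mm [ 28.  -5. -28.] z 0.187 26.0
312 246 tool mm [ 25.  -5. -29.] z 0.187 26.0
312 252 tool mm [ 22.  -5. -28.] z 0.187 27.0
312 258 tool mm [ 19.  -5. -28.] z 0.187 27.0
312 264 tool mm [ 16.  -5. -29.] z 0.188 27.0
312 270 tool mm [ 13.  -5. -28.] z 0.187 27.0
312 276 tool mm [ 10.  -5. -29.] z 0.187 28.0
312 282 tool mm [ 11.  -5. -38.] z 0.196 26.0
312 288 tool mm [  9.  -5. -40.] z 0.199 29.0
312 294 tool mm [  9.  -5. -46.] z 0.205 32.0
312 300 tool mm [  9.  -4. -53.] z 0.211 31.0
312 306 tool mm [  9.  -4. -58.] z 0.216 31.0
312 312 tool mm [  9.  -4. -64.] z 0.222 32.0
312 318 tool mm [  9.  -4. -69.] z 0.227 32.0
312 324 tool mm [  33.   -2. -118.] z 0.277 65.0
323 216 tool mm [12. -0. 94.] z 0.064 46.0
323 222 tool mm [ 35.  -0. -26.] z 0.185 25.0
323 228 tool mm [ 33.  -0. -27.] z 0.186 28.0
323 234 tool mm [ 30.  -0. -28.] z 0.186 27.0
323 240 tool mm [ 28.  -0. -29.] z 0.188 28
[... 1511 characters left out ...]
] z 0.276 65.0
240 [142 154 156 156 155 151  64  25  25  28  29  28  27  27  28  27  27  25
  26  27  28  82 153 155 155 155 149 151]
260 [161 161 162 162 162 161  92  25  26  26  28  26  26  27  27  26  27  27
  27  26  30 131 161 161 161 161 161 160]
275 [162 161 161 147 112 113  67  27  26  27  28  27  28  28  27  27  28  27
  26  27  30 108 114 114 158 160 161 160]
285 [160 160 159 133  21  22  21  21  24  32  33  33  32  32  32  32  33  34
  31  30  22  22  22  22  81 159 160 160]
300 [38 37 37 36 24 23 23 24 31 32 31 32 33 47 71 32 32 33 31 32 25 22 22 22
 34 37 36 38]
340 [ 40  42  98 112  95  71  71  71  71  71  72  71  71  71  72  72  72  71
  72  71  71  72  71  84 113 111  46  41]
```

```bash
python3 - <<'E'
import cv2,numpy as np
a=cv2.imread("pics/w2.png")[215:395,250:400];b=cv2.imread("pics/w1.png")[215:395,250:400] 
f=lambda i:(255*(np.clip(cv2.resize(i,(400,480),interpolation=0)/255*1.0,0,1)**.45)).astype(np.uint8)
b=cv2.imread("pics/w1.png")[250:400,160:480]
cv2.imwrite("pics/c.png",np.hstack([f(a),f(cv2.resize(b,(400,480)))]))
E
python3 - <<'E'
from h import *
import pickle
c,s,d=pickle.load(open("pics/w1.pkl","rb"));p=s["position"];R=cv2.Rodrigues(s["tool_rot"])[0]
g=cv2.cvtColor(cv2.imread("pics/w1.png"),6)
for u in(235,250,265,385,400):
  for v in range(262,330,8):
    o,r=ray("wrist",(u,v),c);P=o+r*d[v,u];print("open",u,v,(R.T@(P-p)*1000).round(),g[v,u])
d=np.load("pics/w2d.npy");c=ctrl.camera_info("wrist")
s=ctrl.get_state();p=s["position"];R=cv2.Rodrigues(s["tool_rot"])[0]
for u in(304,307,310,337,341,344):
  for v in range(270,320,6):
    o,r=ray("wrist",(u,v),c);P=o+r*d[v,u];print("shut",u,v,(R.T@(P-p)*1000).round())
E
```

```text
open 235 262 [ -96. -121.  301.] 205
open 235 270 [-108. -122.  302.] 215
open 235 278 [-119. -122.  300.] 211
open 235 286 [-131. -123.  300.] 210
open 235 294 [-144. -124.  302.] 185
open 235 302 [ 11. -34. -58.] 107
open 235 310 [ 11. -33. -65.] 68
open 235 318 [ 11. -31. -72.] 83
open 235 326 [  33.  -20. -118.] 93
open 250 262 [ -96. -100.  301.] 220
open 250 270 [-108. -101.  302.] 205
open 250 278 [-117. -101.  296.] 109
open 250 286 [ 11. -31. -42.] 29
open 250 294 [ 11. -30. -50.] 34
open 250 302 [  9. -29. -55.] 47
open 250 310 [  9. -28. -61.] 52
open 250 318 [  9. -27. -69.] 60
open 250 326 [  32.  -16. -117.] 89
open 265 262 [-96. -80. 301.] 229
open 265 270 [-107.  -80.  301.] 220
open 265 278 [-117.  -80.  295.] 112
open 265 286 [ 10. -25. -39.] 32
open 265 294 [  8. -25. -45.] 34
open 265 302 [  5. -25. -45.] 38
open 265 310 [  1. -25. -46.] 40
open 265 318 [ -2. -25. -46.] 45
open 265 326 [  33.  -13. -118.] 75
open 385 262 [-96.  84. 301.] 200
open 385 270 [-107.   84.  299.] 222
open 385 278 [-119.   85.  301.] 228
open 385 286 [  9.  27. -38.] 32
open 385 294 [  9
[... 1403 characters left out ...]
7 294 [ 11.   6. -50.]
shut 337 300 [ 11.   6. -56.]
shut 337 306 [  9.   5. -58.]
shut 337 312 [  9.   5. -63.]
shut 337 318 [  9.   5. -69.]
shut 341 270 [ 6.  9. -9.]
shut 341 276 [  3.   9. -10.]
shut 341 282 [ 11.   8. -37.]
shut 341 288 [ 11.   8. -44.]
shut 341 294 [ 11.   7. -50.]
shut 341 300 [ 11.   7. -57.]
shut 341 306 [ 10.   7. -60.]
shut 341 312 [  34.    4. -114.]
shut 341 318 [  32.    4. -114.]
shut 344 270 [-43.  18. 125.]
shut 344 276 [-48.  18. 124.]
shut 344 282 [ 11.   9. -37.]
shut 344 288 [ 11.   9. -44.]
shut 344 294 [  37.    5. -110.]
shut 344 300 [  36.    5. -110.]
shut 344 306 [  34.    5. -110.]
shut 344 312 [  36.    5. -117.]
shut 344 318 [  36.    5. -120.]
```

View pics/c.png

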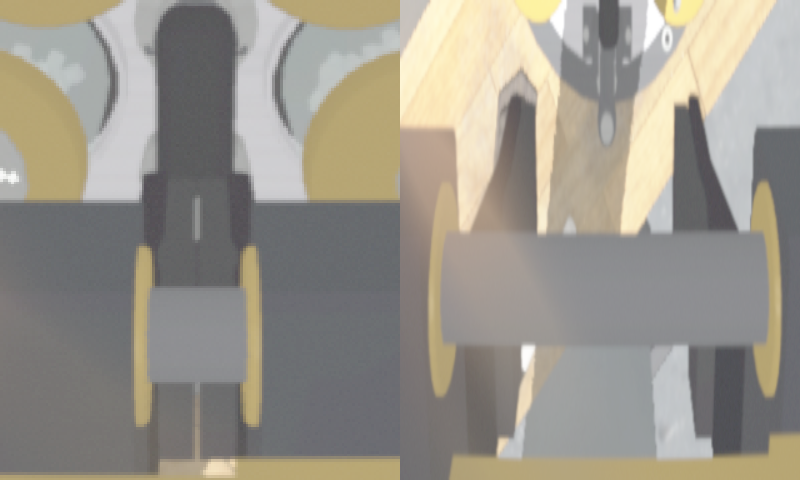

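The crop settles it: the real fingertips end about 36 mm behind the reported TCP (tool z ≈ −36, in both the open and shut views). They closed at z≈0.195, just above the bar's top at 0.188. The bar is centred and aligned under the tool, so I'll open, go about 34 mm lower and close.

```bash
python3 -m handwheel '[[0.05,0,0,-0.005,0,0,0],[0.05,0,0,0,0,0,0],[0.05,0,0,0,0,0,0],[0.05,0,0,0,0,0,0],[0.05,0,0,0.01,0,0,0],[0.05,0,0,0.01,0,0,0],[0.05,0,0,0.01,0,0,0],[0.05,0,0,0.009,0,0,0],[0.05,0,0,0,0,0,0],[0.05,0,0,0,0,0,0]]'
python3 -c "
from plan import *
plan([(.5113,-.413,.125,-36,1)])"
```

```text
time: 7.6
position: [0.5111, -0.4132, 0.1247]
tool_rot: [2.988, -0.97, 0.001]
ft_force: [-0.4, 0.0, -0.8]
grip_width: 0.574
grip_force: 0.0
[0.5113, -0.413, 0.125] -36
  [[0.0,-0.0,-0.0,0,0,np.float64(0.0)]]
end [ 0.51107202 -0.41317267  0.12467865] -35.975181885734386
```

```bash
python3 -m handwheel '[[0.01,0,0,0,0,0,0],[0.0,0,0,0,0,0,0],[0.0,0,0,0,0,0,0],[0.0,0,0,0,0,0,0],[0.0,0,0,0,0,0,0],[0.0,0,0,0,0,0,0]]' 40
```

```text
time: 8.35
position: [0.5112, -0.4127, 0.1245]
tool_rot: [-2.988, 0.97, -0.0]
ft_force: [0.5, 0.5, 1.3]
grip_width: 0.237
grip_force: 40.0
```

```bash
python3 -m handwheel '[[0.0,0,0,-0.004,0,0,0],[0.0,0,0,-0.004,0,0,0],[0.0,0,0,-0.005,0,0,0],[0.0,0,0,0,0,0,0],[0.0,0,0,0,0,0,0],[0.0,0,0,0,0,0,0]]' 50
python3 - <<'E'
from h import *
im,d=ctrl.get_image("wrist");s=ctrl.get_state();c=ctrl.camera_info("wrist");p=s["position"];R=cv2.Rodrigues(s["tool_rot"])[0]
print(s["torque"])
for v in range(200,300,8):
    o,r=ray("wrist",(323,v),c);P=o+r*d[v,323];print(v,(R.T@(P-p)*1000).round(),P[2].round(4))
cv2.imwrite("pics/w3.png",im)
E
```

```text
time: 9.1
position: [0.5111, -0.4127, 0.1371]
tool_rot: [-2.988, 0.97, 0.0]
ft_force: [3.8, -1.1, -9.2]
grip_width: 0.228
grip_force: 50.0
[-0.20370973 -0.65704509 -0.03941386]
200 [ 23.  -0. 103.] 0.034
208 [18. -0. 99.] 0.0383
216 [13. -0. 92.] 0.0452
224 [13. -0. 67.] 0.0705
232 [10. -0. 55.] 0.0819
240 [ 35.   0. -56.] 0.1931
248 [ 34.   0. -61.] 0.1977
256 [ 31.   0. -63.] 0.2006
264 [ 28.   0. -63.] 0.1999
272 [ 25.   0. -63.] 0.1997
280 [ 22.   0. -63.] 0.2005
288 [ 18.   0. -62.] 0.1989
296 [ 16.   0. -64.] 0.2008
```

View pics/w3.png

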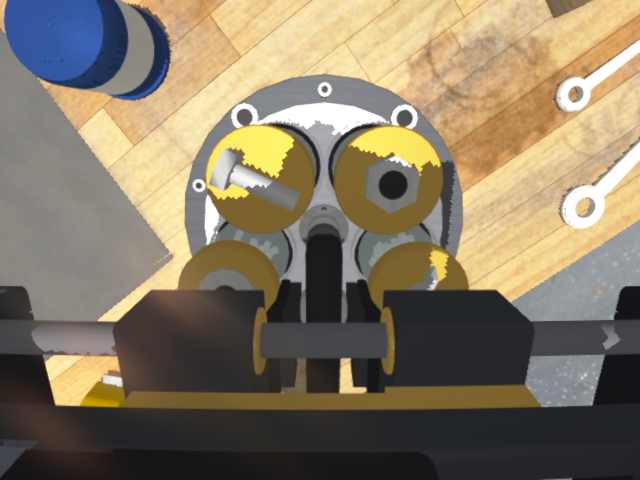

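Lift confirmed: the bar's top is at 0.200, up 12.5 mm, with −9 N on the wrist, so the pin is out. The fingers straddle the bar, with jars clear. Next I turn anticlockwise.

```bash
python3 -m handwheel '[[0,0,0,0,0,0,-1],[0,0,0,0,0,0,-2],[0,0,0,0,0,0,-3],[0,0,0,0,0,0,-4],[0,0,0,0,0,0,-5],[0,0,0,0,0,0,-5],[0,0,0,0,0,0,-5],[0,0,0,0,0,0,-5],[0,0,0,0,0,0,-4],[0,0,0,0,0,0,-3],[0,0,0,0,0,0,-2],[0,0,0,0,0,0,-1]]'
python3 -c "
from plan import *
s=ctrl.get_state();print(s['torque'],s['joint_positions'].round(2))
plan([(.5113,-.413,.1371,4,1)])"
```

```text
time: 10.65
position: [0.511, -0.4131, 0.1375]
tool_rot: [3.139, 0.112, 0.0]
ft_force: [4.4, -1.3, -8.9]
grip_width: 0.233
grip_force: 50.0
[-0.33400711 -0.81779708 -0.02961291] [ 0.08  0.43  0.74  1.52 -0.3   1.3  -0.64]
[0.5113, -0.413, 0.1371] 4
  [[0.0,-0.0,0.0,0,0,np.float64(0.1)]]
end [ 0.51100603 -0.41308537  0.13746035] 3.9859577732659504
```

```bash
python3 -m handwheel '[[0,0,0,0,0,0,-2],[0,0,0,0,0,0,-4],[0,0,0,0,0,0,-5],[0,0,0,0,0,0,-6],[0,0,0,0,0,0,-6],[0,0,0,0,0,0,-6],[0,0,0,0,0,0,-6],[0,0,0,0,0,0,-6],[0,0,0,0,0,0,-6],[0,0,0,0,0,0,-6],[0,0,0,0,0,0,-6],[0,0,0,0,0,0,-6]]'
python3 -m handwheel '[[0,0,0,0,0,0,-6],[0,0,0,0,0,0,-6],[0,0,0,0,0,0,-6],[0,0,0,0,0,0,-6],[0,0,0,0,0,0,-5],[0,0,0,0,0,0,-4],[0,0,0,0,0,0,-3],[0,0,0,0,0,0,-2],[0,0,0,0,0,0,-1],[0,0,0,0,0,0,0],[0,0,0,0,0,0,0],[0,0,0,0,0,0,0]]'
python3 -c "
from plan import *
s=ctrl.get_state();print(s['torque'],s['joint_positions'].round(2))
plan([(.5111,-.4128,.1371,108.04,1)])"
```

```text
time: 12.15
position: [0.5114, -0.4136, 0.1376]
tool_rot: [2.584, 1.784, 0.0]
ft_force: [5.6, -2.4, -9.8]
grip_width: 0.232
grip_force: 50.0
time: 13.65
position: [0.5118, -0.4136, 0.1376]
tool_rot: [1.843, 2.541, -0.0]
ft_force: [5.7, -2.0, -9.3]
grip_width: 0.234
grip_force: 50.0
[-0.41473393 -1.39638834 -0.01197313] [ 0.31  0.38  0.43  1.51 -0.16  1.28  1.07]
[0.5111, -0.4128, 0.1371] 108.04
  [[0.001,-0.0,0.001,0,0,np.float64(0.1)]]
end [ 0.51149823 -0.41265103  0.13664246] 107.9940830832732
```

```bash
cat > chk.py <<'E'
from h import *
s=ctrl.get_state();c=ctrl.camera_info("wrist");im,d=ctrl.get_image("wrist");p=s["position"];R=cv2.Rodrigues(s["tool_rot"])[0]
v,u=np.mgrid[225:300,290:360].reshape(2,-1);q=cv2.undistortPoints(np.stack([u,v],1).astype(float)[:,None],c["intrinsics"],c["D"])[:,0]
P=(np.c_[q,np.ones(len(q))]*d[v,u][:,None]-c["t"])@c["R"];T=(P-p)@R*1000
k=(P[:,2]>.18)&(P[:,2]<.21)&(T[:,0]>14)&(T[:,0]<33)&(abs(T[:,1])<12)
xs=T[k,0].round();m=[(x,(T[k,1][xs==x].min()+T[k,1][xs==x].max())/2) for x in np.unique(xs)]
f=np.polyfit(*np.array(m).T,1);print("bar in tool: slope deg",np.degrees(np.arctan(f[0])),"y@25",np.polyval(f,25),"top z",np.median(P[k,2]),"xmax",T[k,0].max())
import sys;cv2.imwrite("pics/%s.png"%sys.argv[1],im)
t,_=ctrl.get_image("top");sc,_=ctrl.get_image("scene");cv2.imwrite("pics/%s_t.png"%sys.argv[1],t);cv2.imwrite("pics/%s_s.png"%sys.argv[1],sc)
yaw=np.arctan2(R[1,0],R[0,0]);print("yaw",np.degrees(yaw),"F",s["ft_force"],s["torque"])
E
python3 -m handwheel '[[0,0.001,0,0,0,0,0],[0,0,0,0,0,0,0]]'; python3 chk.py a
```

```text
time: 13.9
position: [0.5118, -0.4137, 0.138]
tool_rot: [1.842, 2.539, -0.002]
ft_force: [6.6, -4.6, -9.4]
grip_width: 0.231
grip_force: 50.0
bar in tool: slope deg 0.7392800992113825 y@25 0.0003170979516969319 top z 0.2003585707323087 xmax 32.9958576528484
yaw 108.07467301044149 F [ 6.63069849 -4.61702804 -9.42581533] [-0.86233018 -1.58298444  0.02375171]
```

```bash
python3 -m handwheel '[[0,-0.001,0,0,0,0,0],[0,0,0,0.003,0,0,0],[0,0,0,0.003,0,0,0],[0,0,0,0.003,0,0,0],[0,0,0,0.002,0,0,0],[0,0,0,0.002,0,0,0],[0,0,0,0,0,0,0],[0,0,0,0,0,0,0],[0,0,0,0,0,0,0]]'; python3 chk.py b
```

```text
time: 15.18
position: [0.5119, -0.4136, 0.1254]
tool_rot: [1.843, 2.541, 0.0]
ft_force: [5.3, -0.3, -6.7]
grip_width: 0.231
grip_force: 50.0
bar in tool: slope deg 0.12626270844939716 y@25 -0.06386406326423147 top z 0.1878122406169499 xmax 32.999380281828984
yaw 108.09110329752745 F [ 5.31226918 -0.27207005 -6.65235963] [-0.25350256 -1.15344815  0.07341048]
```

```bash
python3 -m handwheel '[[0,0,0,0.001,0,0,0],[0,0,0,0,0,0,0],[0,0,0,0,0,0,0],[0,0,0,0,0,0,0]]';python3 -m handwheel '[[0,0,0,0.001,0,0,0],[0,0,0,0,0,0,0],[0,0,0,0,0,0,0],[0,0,0,0,0,0,0]]'
```

```text
time: 15.82
position: [0.5119, -0.4136, 0.1246]
tool_rot: [1.843, 2.541, 0.0]
ft_force: [4.6, -0.7, -5.5]
grip_width: 0.237
grip_force: 50.0
time: 16.32
position: [0.5119, -0.4137, 0.1245]
tool_rot: [1.844, 2.54, 0.001]
ft_force: [3.2, 0.3, 5.5]
grip_width: 0.232
grip_force: 50.0
```

Fz has flipped to +5.5 N and z has stopped at 0.1245, the starting height, so the pin appears bottomed. I'll verify visually.

```bash
python3 chk.py e; python3 - <<'E'
import cv2,numpy as np
w=cv2.imread("pics/e.png")[60:300,160:480];t=cv2.imread("pics/e_t.png")[180:340,290:450]
cv2.imwrite("pics/fin.png",np.hstack([cv2.resize(w,(427,320)),cv2.resize(t,(320,320),interpolation=3)]))
E
```

```text
bar in tool: slope deg -0.43016809160937813 y@25 -0.031270630886173684 top z 0.1869774465575547 xmax 32.997598149802826
yaw 108.03740464366697 F [3.17508998 0.31841167 5.54358536] [ 0.13164017 -0.7293359   0.07073874]
```

View pics/fin.png

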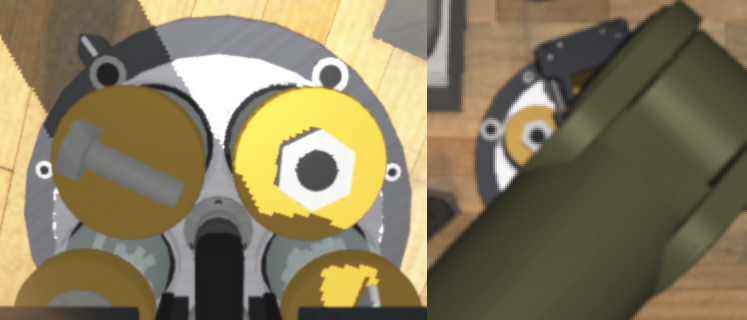

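The wrist view shows the front pointer at (95,45), the front index hole at (107,72) and the bolt jar's lid at (130,160), in line on the same spoke. The bar's top is back at 0.187, so the pin is home.

```bash
python3 -c "
from bench import ctrl
print(ctrl.close_job())"
```

```text
the job is handed in; nothing more can be done
None
```

The bolt jar now stands at the front pointer, the pin reads fully home by handle height and wrist force, and the gripper still holds the handle at 50 N; the job is handed in, though its verdict was not shown.

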